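# Load the objective changer in reverse order

### The arm

A 6-joint arm with a two-finger parallel gripper is mounted at the origin on the work surface. World frame = base frame: x ahead of the robot, y to its left, z up, the work surface at z = 0. Lengths are in m, angles in rad, forces in N, time in s.
With the tool pointing down it reaches from about 0.275 to 0.75 m from the base axis. Payload 10.2 kg.
Tool frame: the origin (TCP) lies midway between the tips of the shut fingers; the grasp point (between the pads) lies 19 mm behind it (env.hold_point_z is the distance from the TCP to the grasp point, in m); x points along the fingers, z is the direction in which the jaws open and shut, and the axes are right-handed (so a half turn about x gives the same grasp; the last joint's range is limited). The gripper opens to 85 mm and grips with 20 to 120 N. Pads are 22 mm wide; open, the fingers measure 114 mm over their backs; the gripper's body (76 mm by 85 mm) begins 54 mm behind the grasp point. The pads swing forward as they close: fully open they stand 13 mm farther back than shut.
Start: joints at [-1.334, 0.313, 1.498, -0, 1.331, -0.223], TCP at [0.233, -0.47, 0.231] pointing down, gripper open.
Joint ranges: [-2.94, 2.94], [-0.97, 2.17], [0.19, 2.56], [-1.23, 4.37], [0.02, 3.11], [-2.88, 2.88]. Speed limits (rad/s): [2.39, 2.39, 3.01, 3.14, 3.14, 3.14].

### API

Orientations are given as a unit quaternion [x, y, z, w].
In Python, from bench import env, kinematics, monitor, eyes, job gives the robot as it stands. The module is installed in compiled form; this text tells all that it offers. Calls block until the motion is done:
- env.reach(position, orientation): joint-space move of the TCP to a pose.
- env.movel(position, velocity=0.15, frame=None, guard=None): straight line of the TCP; frame=None keeps the orientation; velocity is the mean speed in m/s. With guard (N) it stops when the force on the tool has changed by that much, and returns True; else False.
- env.set_joints(angles): joint-space move.
- env.release() and env.close_gripper(effort=None): open the fingers fully, or close them until they stop; effort is the grip in N (None keeps the last).
- env.hold(seconds).
- kinematics.ik(position, orientation): joint angles nearest the present ones, or None.
- monitor.sense(): the state.
- eyes.grab_frame(name): name is "scene" or "top" or "wrist"; returns a dict with "frame" (480x640x3 uint8, red, green, blue), "mtx" (3x3 intrinsics, pixels), "view" (4x4, takes a point from world to camera coordinates). Camera axes: x right, y down, z forward; pixel columns grow to the right and rows downward; lengths in m; the calibration is good to about 2 mm. The wrist camera is an equidistant fisheye: a pixel r from the principal point sees the ray r / f radians off the axis. A picture is of the moment at which its call begins. There is no depth.
A pose or a line that the arm cannot do raises env.MotionError and nothing moves.
- job.hand_in(): hands the job in, once; it reports no verdict.
The state is a dict: "clock": time; "joints": joint angles; "qvel": joint speeds; "joint_efforts": joint torques, N m; "position": TCP position; "ee_rot": TCP orientation; "contact_force": force on the tool from outside, world axes, zero at the start; "ft_torque": the same for the moment, N m; "finger_gap": opening from 0.0 (shut) to 1.0 (fully open).
Only numpy, scipy, OpenCV 4.12 (cv2) and the standard library are available. Lean on these libraries where they do the work, as an engineer would, in place of code of your own. Each camera call takes 0.05 s, during which the arm holds its last target. There are 200 camera calls.

### The job

Move the four microscope objectives from the grey storage rack into the pockets of the black changer carrier in reverse order: the objective nearest the yellow end of the storage rack goes into the pocket farthest from the yellow end of the carrier, the next one into the pocket beside it, and so on. Stand each objective upright on the floor of its pocket; do not drop or tip over any of them.

Things in the scene. Friction and masses are not known exactly. Their poses are not given: they have to be found in the camera images.
- objective_red: microscope objective with a red collar, loose, upright: round ribbed steel barrel 32 mm in diameter, 40 mm tall (grip here), above it the red collar (33 mm wide, tapering to 22 mm, to 51 mm height), then a dark nose 18 mm in diameter; 58 mm tall in all, 0.10 to 0.20 kg. Starts in the storage pocket at the red tag. Origin: centre of its underside; z up along its axis; yaw arbitrary.
- objective_green: microscope objective with a green collar, loose, upright: round ribbed steel barrel 32 mm in diameter, 40 mm tall (grip here), above it the green collar (33 mm wide, tapering to 22 mm, to 51 mm height), then a dark nose 18 mm in diameter; 58 mm tall in all, 0.10 to 0.20 kg. Starts in the storage pocket at the green tag. Origin: centre of its underside; z up along its axis; yaw arbitrary.
- objective_blue: microscope objective with a blue collar, loose, upright: round ribbed steel barrel 32 mm in diameter, 40 mm tall (grip here), above it the blue collar (33 mm wide, tapering to 22 mm, to 51 mm height), then a dark nose 18 mm in diameter; 58 mm tall in all, 0.10 to 0.20 kg. Starts in the storage pocket at the blue tag. Origin: centre of its underside; z up along its axis; yaw arbitrary.
- objective_white: microscope objective with a white collar, loose, upright: round ribbed steel barrel 32 mm in diameter, 40 mm tall (grip here), above it the white collar (33 mm wide, tapering to 22 mm, to 51 mm height), then a dark nose 18 mm in diameter; 58 mm tall in all, 0.10 to 0.20 kg. Starts in the storage pocket at the white tag. Origin: centre of its underside; z up along its axis; yaw arbitrary.
- tag_red: flat red tile, 18 x 34 x 3 mm, fixed on the storage rack's ledge beside the pocket where the red objective stands at the start (pocket centre 47 mm from the tile's origin, along its -x). It stays as the record of the order. Origin: centre of its underside; axes as the rack's.
- tag_green: flat green tile, 18 x 34 x 3 mm, fixed on the storage rack's ledge beside the pocket where the green objective stands at the start (pocket centre 47 mm from the tile's origin, along its -x). It stays as the record of the order. Origin: centre of its underside; axes as the rack's.
- tag_blue: flat blue tile, 18 x 34 x 3 mm, fixed on the storage rack's ledge beside the pocket where the blue objective stands at the start (pocket centre 47 mm from the tile's origin, along its -x). It stays as the record of the order. Origin: centre of its underside; axes as the rack's.
- tag_white: flat white tile, 18 x 34 x 3 mm, fixed on the storage rack's ledge beside the pocket where the white objective stands at the start (pocket centre 47 mm from the tile's origin, along its -x). It stays as the record of the order. Origin: centre of its underside; axes as the rack's.
- storage: grey storage rack, black floors: row of four pockets 54 x 54 mm inside, floors 5 mm and walls 15 mm above the table. Fixed. Origin: mid-row at table height; y along the row to the end with the 22 mm high yellow block; pocket centres x = 0, y = +90, +30, -30, -90 mm; x away from the robot (yaw within 0.35 rad). Tags on its +x ledge. Objectives start here, one per pocket, up to 5 mm off-centre.
- carrier: black changer carrier, grey floors: row of four pockets 54 x 54 mm inside, floors 5 mm and walls 15 mm above the table. Fixed. Origin: mid-row at table height; y along the row to the end with the 22 mm high yellow block; pocket centres x = 0, y = +90, +30, -30, -90 mm; x away from the robot (yaw within 0.35 rad). Empty at the start; left or right of the storage rack.

How it is judged:
At the end, for the whole second after the job is handed in: each objective is in the carrier pocket whose place counted from the yellow end is the reverse of its place in the storage rack: within 13 mm of the pocket centre along x and y, foot on the pocket floor (2 to 9 mm above the table), within 0.1 rad of upright, at rest (((y of tag_red in the frame of storage between 0.07 and 0.11 m and y of objective_red in the frame of carrier between -0.103 and -0.077 m) or (y of tag_red in the frame of storage between 0.01 and 0.05 m and y of objective_red in the frame of carrier between -0.043 and -0.017 m) or (y of tag_red in the frame of storage between -0.05 and -0.01 m and y of objective_red in the frame of carrier between 0.017 and 0.043 m) or (y of tag_red in the frame of storage between -0.11 and -0.07 m and y of objective_red in the frame of carrier between 0.077 and 0.103 m)) and x of objective_red in the frame of carrier between -0.013 and 0.013 m and z of objective_red in the frame of carrier between 0.002 and 0.009 m and angle between each of objective_red, objective_green, objective_blue, objective_white's own z axis and vertical below 0.1 rad and linear speed of each of objective_red, objective_green, objective_blue, objective_white below 0.02 m/s and angular speed of each of objective_red, objective_green, objective_blue, objective_white below 0.3 rad/s and ((y of tag_green in the frame of storage between 0.07 and 0.11 m and y of objective_green in the frame of carrier between -0.103 and -0.077 m) or (y of tag_green in the frame of storage between 0.01 and 0.05 m and y of objective_green in the frame of carrier between -0.043 and -0.017 m) or (y of tag_green in the frame of storage between -0.05 and -0.01 m and y of objective_green in the frame of carrier between 0.017 and 0.043 m) or (y of tag_green in the frame of storage between -0.11 and -0.07 m and y of objective_green in the frame of carrier between 0.077 and 0.103 m)) and x of objective_green in the frame of carrier between -0.013 and 0.013 m and z of objective_green in the frame of carrier between 0.002 and 0.009 m and ((y of tag_blue in the frame of storage between 0.07 and 0.11 m and y of objective_blue in the frame of carrier between -0.103 and -0.077 m) or (y of tag_blue in the frame of storage between 0.01 and 0.05 m and y of objective_blue in the frame of carrier between -0.043 and -0.017 m) or (y of tag_blue in the frame of storage between -0.05 and -0.01 m and y of objective_blue in the frame of carrier between 0.017 and 0.043 m) or (y of tag_blue in the frame of storage between -0.11 and -0.07 m and y of objective_blue in the frame of carrier between 0.077 and 0.103 m)) and x of objective_blue in the frame of carrier between -0.013 and 0.013 m and z of objective_blue in the frame of carrier between 0.002 and 0.009 m and ((y of tag_white in the frame of storage between 0.07 and 0.11 m and y of objective_white in the frame of carrier between -0.103 and -0.077 m) or (y of tag_white in the frame of storage between 0.01 and 0.05 m and y of objective_white in the frame of carrier between -0.043 and -0.017 m) or (y of tag_white in the frame of storage between -0.05 and -0.01 m and y of objective_white in the frame of carrier between 0.017 and 0.043 m) or (y of tag_white in the frame of storage between -0.11 and -0.07 m and y of objective_white in the frame of carrier between 0.077 and 0.103 m)) and x of objective_white in the frame of carrier between -0.013 and 0.013 m and z of objective_white in the frame of carrier between 0.002 and 0.009 m); the robot touches nothing.
It fails at once if an objective is dropped: it moves faster than 0.7 m/s with the fingers not touching it (a fall of about 25 mm or more) ((linear speed of objective_red above 0.7 m/s and contact force between objective_red and the fingers below 0.05 N) or (linear speed of objective_green above 0.7 m/s and contact force between objective_green and the fingers below 0.05 N) or (linear speed of objective_blue above 0.7 m/s and contact force between objective_blue and the fingers below 0.05 N) or (linear speed of objective_white above 0.7 m/s and contact force between objective_white and the fingers below 0.05 N)).
It fails at once if an objective is tipped by more than 0.8 rad from upright (angle between any of objective_red, objective_green, objective_blue, objective_white's own z axis and vertical above 0.8 rad).
It also fails if it takes over 106 s, if anything falls off the work surface, if the arm or the gripper's body presses on something with over 40 N, if the wrist force passes 120 N, or if a joint passes its speed limit or range.

## Working session

There is one attempt and no reset: what is moved stays moved. The work goes in short steps, each a Python script; the robot and the scene stay as the last script left them, time stands still between calls to the robot, and variables do not carry over. Pictures are saved under pics/ and viewed, about 12 in all and at most 16, crops included, and the job is handed in when it is done.

```bash
mkdir -p pics
python3 - <<'E'
from bench import env, kinematics, monitor, eyes, job
import cv2, numpy as np
for n in ["top","scene"]:
    g=eyes.grab_frame(n); cv2.imwrite(f"pics/{n}0.png",g["frame"][:,:,::-1]); print(n,g["mtx"].tolist(),np.round(g["view"],4).tolist())
s=monitor.sense(); print(s["clock"],s["position"],s["ee_rot"],s["finger_gap"],env.hold_point_z)
E
```

```text
top [[558.3408592104925, 0.0, 326.62062124814247], [0.0, 558.3408592104925, 239.86891968772022], [0.0, 0.0, 1.0]] [[0.0155, -0.9999, -0.0057, 0.0083], [-0.9919, -0.0147, -0.1261, 0.557], [0.126, 0.0076, -0.992, 1.0869], [0.0, 0.0, 0.0, 1.0]]
scene [[477.8788060531278, 0.0, 314.30135272484205], [0.0, 477.8788060531278, 240.36998494974858], [0.0, 0.0, 1.0]] [[-0.6783, 0.7348, 0.0029, 0.3772], [0.6258, 0.5796, -0.522, -0.3222], [-0.3852, -0.3522, -0.853, 1.0376], [0.0, 0.0, 0.0, 1.0]]
0.1 [ 0.23290108 -0.47026832  0.23080133] [ 0.37318047  0.601067   -0.37263427  0.60049854] 1.0010309855766457 0.0187
```

View pics/top0.png

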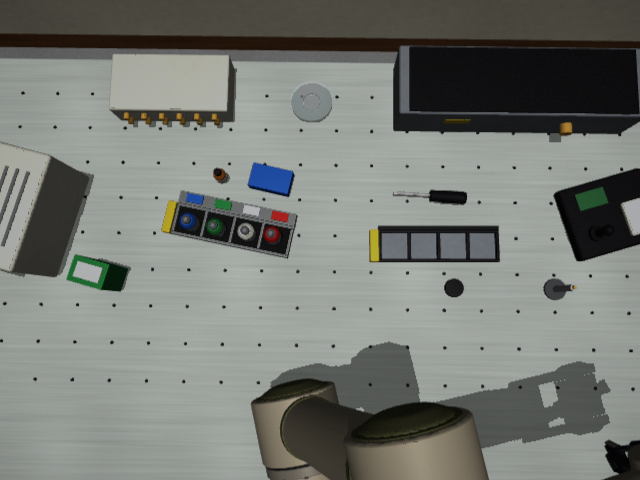

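View pics/scene0.png

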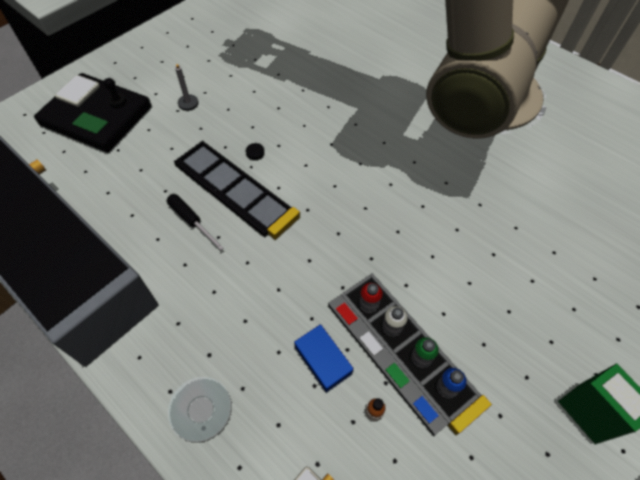

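The top view shows the storage rack at left, with its yellow end at (168,216). From the yellow end the order is blue (188,218), green (215,226), white (245,231), red (272,235). The carrier's yellow end is at (374,246) and its pocket floors are at (394/424/453/482, 246), so blue goes to 482, green 453, white 424 and red 394. The scene view agrees on the order.

```bash
cat > util.py <<'E'
import numpy as np, cv2
def ray(g,uv,z):
    "points on plane z seen at pixels uv (pinhole)"
    uv=np.atleast_2d(np.float64(uv)); R=g["view"][:3,:3]; c=-R.T@g["view"][:3,3]
    d=np.c_[uv,np.ones(len(uv))]@np.linalg.inv(g["mtx"]).T@R
    return (c+d*((z-c[2])/d[:,2])[:,None])[:,:2]
def blobs(mask,amin):
    n,l,st,ce=cv2.connectedComponentsWithStats(mask.astype(np.uint8))
    return [(l==i,st[i],ce[i]) for i in range(1,n) if st[i][4]>=amin]
E
cat > find.py <<'E'
from bench import eyes
import numpy as np, cv2, json
from util import *
g=eyes.grab_frame("top"); f=g["frame"]; hsv=cv2.cvtColor(f,cv2.COLOR_RGB2HSV).astype(int); H,S,V=[hsv[...,i] for i in range(3)]
print("cam",-g["view"][:3,:3].T@g["view"][:3,3])
roi=np.zeros(H.shape,bool); roi[188:262,160:300]=1
M=dict(red=((H<8)|(H>172))&(S>130)&(V>60),green=(H>45)&(H<85)&(S>100)&(V>40),blue=(H>105)&(H<130)&(S>130)&(V>50),white=(S<40)&(V>160))
line=lambda u:208+(u-180)*0.17   # between tags and collars
out={}
for k,m in M.items():
    # the eraser and bench lie outside the rack: keep only pixels inside a band along the row
    uu,vv=np.meshgrid(np.arange(640),np.arange(480)); off=vv-(218+(uu-188)*0.2)
    m=m&roi&(off>-32)&(off<16)&(uu>176)&(uu<293)
    b=sorted(blobs(m,15),key=lambda b:-b[1][4])[:4]
    print(k,[(x[1].tolist(),np.round(x[2],1).tolist()) for x in b])
    for mk,st,ce in b[:2]:
        if st[4]<25: continue
        kind="tag" if ce[1]-(218+(ce[0]-188)*0.2)<-10 else "obj"
        if kind=="obj":
            cs=cv2.convexHull(np.argwhere(mk)[:,::-1].astype(np.int32)); (c,r)=cv2.minEnclosingCircle(cs); print("  circle",c,r); out[f"obj_{k}"]=ray(g,c,0.047)[0].tolist()
        else: out[f"tag_{k}"]=ray(g,ce,0.018)[0].tolist()
m=(S<60)&(V>70); m[:,:378]=0; m[:,500:]=0; m[:228]=0; m[264:]=0
fl=[]
for mk,st,ce in blobs(m,200):
    print("floor?",st.tolist(),ce)
    if st[2]<36 and st[3]<36: fl.append(ce)
fl=np.array(sorted(map(tuple,fl))); out["floors"]=ray(g,fl,0.005).tolist()
y=(H>18)&(H<35)&(S>130)&(V>90)
for mk,st,ce in blobs(y,60): print("yellow",st.tolist(),ce,ray(g,ce,0.022))
for k,v in out.items(): print(k,np.round(v,4).tolist())
json.dump(out,open("found.json","w"))
big=cv2.resize(f[180:270,155:505],None,fx=2.2,fy=2.2,interpolation=cv2.INTER_NEAREST)
E
python3 find.py
```

```text
cam [0.41537411 0.00822336 1.14852645]
red [([271, 211, 18, 11, 140], [279.4, 215.9]), ([263, 226, 17, 17, 140], [271.6, 234.1])]
  circle (271.1956481933594, 233.8478240966797) 8.239489555358887
green [([206, 218, 17, 17, 148], [214.5, 226.3]), ([214, 199, 18, 11, 141], [222.7, 204.2])]
  circle (214.0, 226.0) 8.24631118774414
blue [([179, 213, 17, 16, 147], [187.6, 220.9]), ([186, 193, 18, 12, 141], [194.4, 198.3])]
  circle (186.9499969482422, 220.375) 8.21247386932373
white [([177, 188, 116, 25, 545], [236.3, 198.6]), ([243, 205, 17, 11, 126], [250.9, 209.9]), ([290, 246, 3, 9, 19], [291.3, 250.8])]
floor? [382, 233, 25, 26, 650] [394.  245.5]
floor? [411, 233, 26, 26, 652] [423.07822086 245.5291411 ]
floor? [440, 233, 26, 26, 653] [452.55589587 245.47473201]
floor? [470, 233, 25, 26, 645] [481.90697674 245.58139535]
floor? [378, 262, 122, 2, 244] [438.5 262.5]
yellow [561, 122, 11, 11, 107] [566.18691589 127.28971963] [[ 0.8021274  -0.47825597]]
yellow [162, 201, 15, 32, 261] [168.61302682 216.2183908 ] [[0.60252394 0.34121616]]
yellow [370, 229, 9, 33, 287] [374.01045296 245.33449477] [[ 0.54872152 -0.0795361 ]]
tag_red [0.6071, 0.1145]
obj_red [0.5658, 0.1273]
obj_green [0.5799, 0.242]
tag_green [0.63, 0.2321]
obj_blue [0.5905, 0.2967]
tag_blue [0.6414, 0.291]
tag_white [0.6189, 0.1736]
floors [[0.551, -0.122], [0.5518, -0.1819], [0.5528, -0.2425], [0.5535, -0.3029]]
```

```bash
cat >> util.py <<'E'
from scipy.spatial.transform import Rotation as Rt
def quat(yaw,s=1):
    "tool down, jaws open along +-x of a rack with this yaw"
    x=np.array([0,0,-1.]); z=s*np.array([np.cos(yaw),np.sin(yaw),0]); return Rt.from_matrix(np.c_[x,np.cross(z,x),z]).as_quat()
def fray(g,uv,z):
    "fisheye pixels to plane z"
    uv=np.atleast_2d(np.float64(uv)); K=g["mtx"]; R=g["view"][:3,:3]; c=-R.T@g["view"][:3,3]
    p=(uv-K[:2,2])/[K[0,0],K[1,1]]; t=np.linalg.norm(p,axis=1)[:,None]
    d=np.c_[p/np.maximum(t,1e-9)*np.sin(t),np.cos(t)]@R
    return (c+d*((z-c[2])/d[:,2])[:,None])[:,:2]
def fproj(g,P):
    P=np.atleast_2d(P); q=P@g["view"][:3,:3].T+g["view"][:3,3]; r=np.hypot(q[:,0],q[:,1]); t=np.arctan2(r,q[:,2]); K=g["mtx"]
    return q[:,:2]/np.maximum(r,1e-9)[:,None]*t[:,None]*[K[0,0],K[1,1]]+K[:2,2]
E
python3 - <<'E'
from bench import env, kinematics, monitor, eyes
import cv2, numpy as np, json, pickle
from util import *
d=json.load(open("found.json"))
t=np.array([d["tag_"+k] for k in("blue","green","white","red")]); v=t[0]-t[3]; ys=np.arctan2(-v[0],v[1])
fl=np.array(d["floors"]); w=fl[0]-fl[3]; yc=np.arctan2(-w[0],w[1]); print("yaws",ys,yc)
sc=t[[0,3]].mean(0)-0.047*np.array([np.cos(ys),np.sin(ys)]); cc=fl.mean(0)+[-.0005,.001]
print("centres",sc,cc); json.dump(dict(ys=ys,yc=yc,sc=sc.tolist(),cc=cc.tolist()),open("racks.json","w"))
for n,c,y in(("carrier",cc,yc),("storage",sc,ys)):
    for s in(1,-1):
        try: print(n,s,kinematics.ik([*c,.25],quat(y,s)))
        except Exception as e: print(n,s,e)
    s=-1 if False else 1
    q=[kinematics.ik([*c,.25],quat(y,s)) for s in(1,-1)]
    s=1 if q[1] is None or (q[0] is not None and abs(q[0][5])<abs(q[1][5])) else -1
    env.reach([*c,.25],quat(y,s)); g=eyes.grab_frame("wrist"); pickle.dump(g,open(f"w_{n}.pkl","wb"))
    cv2.imwrite(f"pics/w_{n}.png",g["frame"][:,:,::-1]); print(n,s,monitor.sense()["clock"],monitor.sense()["position"])
print(g["mtx"],g["view"])
E
```

```text
yaws -0.19171935474901605 0.013914597614177146
centres [0.57811526 0.21173374] [ 0.55179815 -0.21131948]
carrier 1 [-5.63854673e-01  4.48995254e-01  1.25487951e+00 -4.44089210e-16
  1.43771789e+00 -5.77769271e-01]
carrier -1 [-5.63854673e-01  4.48995254e-01  1.25487951e+00 -4.44089210e-16
  1.43771789e+00  2.56382338e+00]
carrier 1 1.725 [ 0.55130183 -0.2123694   0.24995539]
storage 1 [ 1.61033929e-01  5.07223820e-01  1.16651492e+00 -4.44089210e-16
  1.46785391e+00  3.52753283e-01]
storage -1 [ 1.61033929e-01  5.07223820e-01  1.16651492e+00 -4.44089210e-16
  1.46785391e+00 -2.78883937e+00]
storage 1 3.3417 [0.57847756 0.21066428 0.24998462]
[[371.64829954   0.         315.41409511]
 [  0.         371.64829954 236.57112464]
 [  0.           0.           1.        ]] [[ 0.98154051 -0.19124999  0.00128845 -0.52890562]
 [-0.18197336 -0.9318151   0.31401642  0.25519836]
 [-0.05885504 -0.3084543  -0.94941668  0.49555082]
 [ 0.          0.          0.          1.        ]]
```

View pics/w_storage.png

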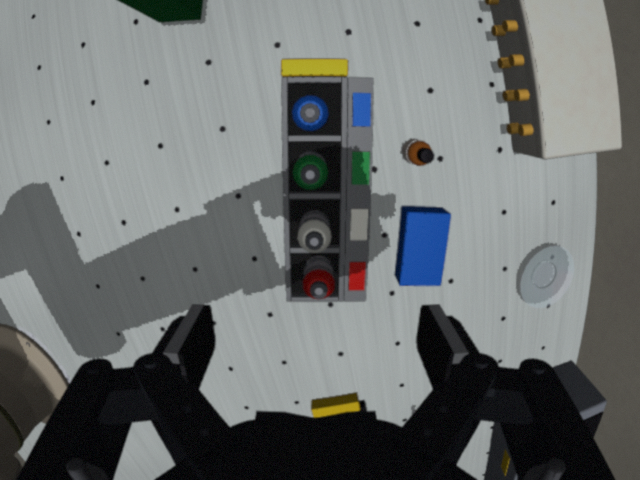

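View pics/w_carrier.png

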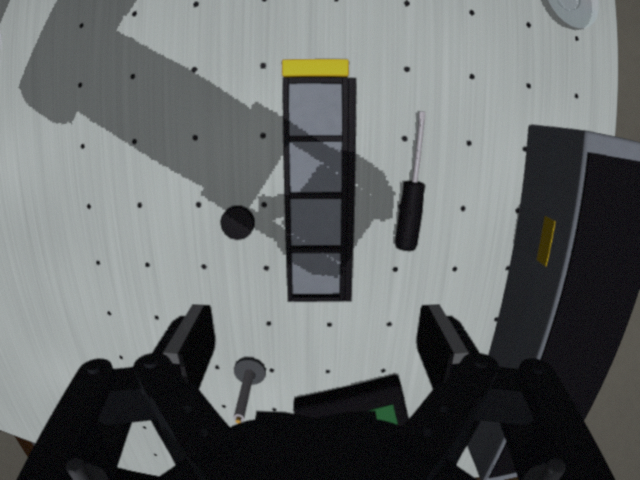

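The wrist views show the storage noses at about (311,112) blue, (310,174) green, (314,239) white and (319,290) red. The carrier floors are centred at about (315,110), (316,167), (316,220) and (317,273). I'll cross-check these against the top-view estimates.

Run:
```python
import pickle,json,numpy as np
from util import *
r=json.load(open("racks.json")); d=json.load(open("found.json"))
def loc(p,c,y): return (np.array(p)-c)@np.array([[np.cos(y),-np.sin(y)],[np.sin(y),np.cos(y)]])
gs=pickle.load(open("w_storage.pkl","rb")); gc=pickle.load(open("w_carrier.pkl","rb"))
px=dict(blue=(311,112),green=(310,174),white=(314,239),red=(319,290)); py=dict(blue=(361,110),green=(360,168),white=(358,225),red=(357,276))
for k in px:
    print(k,"wrist obj",loc(fray(gs,px[k],.063)[0],r["sc"],r["ys"]).round(4),"top obj",loc(d["obj_"+k],r["sc"],r["ys"]).round(4) if "obj_"+k in d else "", "tag",loc(fray(gs,py[k],.018)[0],r["sc"],r["ys"]).round(4))
f=cv2.cvtColor(gc["frame"],cv2.COLOR_RGB2HSV).astype(int)
m=np.zeros((480,640),bool); m[76:300,285:350]=1; m&=(f[...,2]>50); 
for mk,st,ce in blobs(m,300): print(st.tolist(),ce.round(1),loc(fray(gc,ce,.005)[0],r["cc"],r["yc"]).round(4))
# nose crops
cv2.imwrite("pics/crop.png",cv2.resize(gs["frame"][85:305,280:380,::-1],None,fx=2.7,fy=2.7,interpolation=cv2.INTER_CUBIC))
```

```text
blue wrist obj [-0.0019  0.0847] top obj [-0.004   0.0857] tag [0.0471 0.088 ]
green wrist obj [-0.0029  0.0296] top obj [-0.004   0.0301] tag [0.0471 0.0292]
white wrist obj [ 0.0005 -0.0314] top obj  tag [ 0.0467 -0.0311]
red wrist obj [ 0.0053 -0.0843] top obj [ 0.004  -0.0853] tag [ 0.0478 -0.0898]
[288, 83, 55, 53, 2869] [315.2 108.8] [0.0007 0.0886]
[288, 141, 55, 52, 2660] [314.9 166.2] [0.0003 0.0287]
[291, 199, 50, 46, 2294] [315.5 221.4] [ 0.0009 -0.0312]
[292, 253, 49, 41, 1971] [315.6 273. ] [ 0.0008 -0.0919]
```

View pics/crop.png

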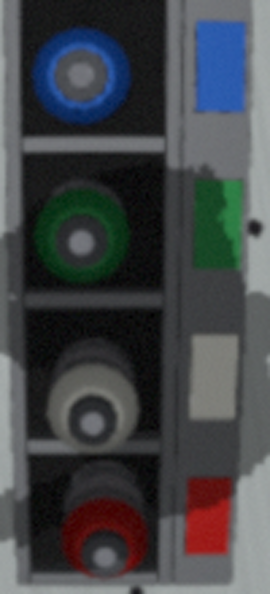

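All estimates agree to about 2 mm. I'll pick the first one (red) and check the grasp with a picture.

```bash
cat > act.py <<'E'
from bench import env, monitor, eyes
import numpy as np, json, cv2
from util import *
r=json.load(open("racks.json")); ZG=0.021; ZH=0.16
OBJ=dict(blue=(-.003,.085),green=(-.003,.030),white=(.0005,-.0305),red=(.0047,-.085)); POC=dict(blue=-.09,green=-.03,white=.03,red=.09)
def wp(p,c,y): return np.array(c)+np.array([[np.cos(y),-np.sin(y)],[np.sin(y),np.cos(y)]])@np.array(p)
def say(t): s=monitor.sense(); print(t,round(s["clock"],1),np.round(s["position"],4),"gap",round(s["finger_gap"],3),"F",np.round(s["contact_force"],1))
def snap(n,cam="wrist"): cv2.imwrite(f"pics/{n}.png",eyes.grab_frame(cam)["frame"][:,:,::-1])
def pick(k):
    p=wp(OBJ[k],r["sc"],r["ys"]); q=quat(r["ys"])
    env.reach([*p,ZH],q); env.movel([*p,ZG],0.1); say(k+" down"); env.close_gripper(50); env.hold(.2); say("closed")
def lift():
    p=monitor.sense()["position"]; env.movel([p[0],p[1],ZH+.01],0.1); say("lifted")
def place(k):
    p=wp((0,POC[k]),r["cc"],r["yc"]); q=quat(r["yc"])
    env.reach([*p,ZH],q); env.movel([*p,.05],0.12); env.movel([*p,ZG+.001],0.04); env.hold(.3); say("set")
    env.release(); env.hold(.2); say("open"); env.movel([*p,ZH],0.12)
E
python3 - <<'E'
from act import *
pick("red"); snap("g1s","scene"); snap("g1"); 
a=cv2.imread("pics/g1s.png")[230:430,300:500]; b=cv2.imread("pics/g1.png"); cv2.imwrite("pics/g1c.png",np.hstack([cv2.resize(a,(400,400)),cv2.resize(b[180:480,170:470],(400,400))]))
E
```

```text
red down 5.5 [0.5669 0.1274 0.0216] gap 0.999 F [ 0.4 -1.   0.1]
closed 6.2 [0.5664 0.1275 0.0212] gap 0.363 F [-3.6 -0.5  4.8]
```

View pics/g1c.png

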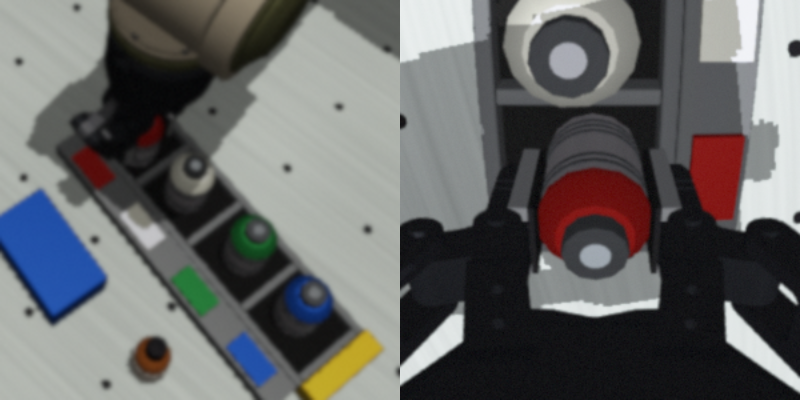

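The pads straddle the red barrel just below the collar, clear of the walls and neighbours. Next I'll lift, place and check.

Run:
```python
from act import *
lift(); snap("l1"); place("red"); say("away"); snap("p1s","scene"); snap("p1")
a=cv2.imread("pics/l1.png"); b=cv2.imread("pics/p1.png"); cv2.imwrite("pics/lp1.png",np.hstack([cv2.resize(a[180:480,170:470],(400,400)),cv2.resize(b[180:480,170:470],(400,400))]))
```

```text
lifted 7.9 [0.5662 0.1274 0.1694] gap 0.364 F [-0.6  0.3 -2. ]
set 11.2 [ 0.5506 -0.1214  0.0221] gap 0.359 F [-0.3  0.  -1.8]
open 12.0 [ 0.5505 -0.1213  0.022 ] gap 0.999 F [ 0.3  0.3 -0.6]
away 13.3 [ 0.5502 -0.1212  0.1592] gap 0.998 F [ 0.  -0.6 -0.6]
```

View pics/lp1.png

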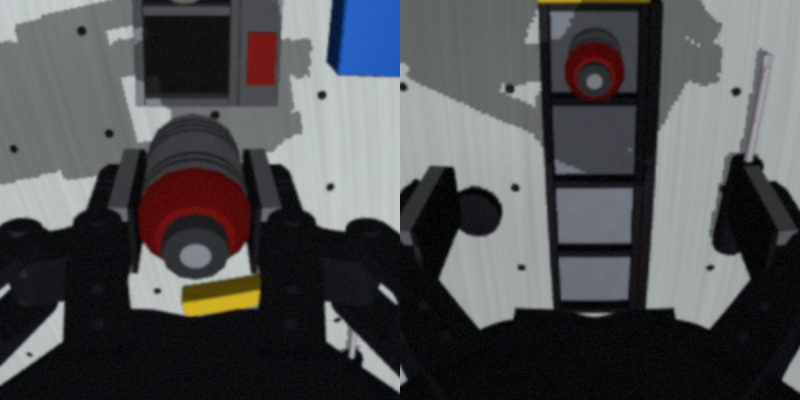

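Red was carried upright and now stands in the pocket at the yellow end, with only a small settling force. I'll do the other three the same way.

Run:
```python
from act import *
for k in("white","green","blue"):
    pick(k)
    if not .33<monitor.sense()["finger_gap"]<.40: print("BAD GRASP"); break
    lift()
    if not .33<monitor.sense()["finger_gap"]<.40: print("LOST"); break
    place(k)
say("end"); 
p=wp((0,0),r["cc"],r["yc"]); env.reach([*p,.25],quat(r["yc"]))
import pickle; g=eyes.grab_frame("wrist"); pickle.dump(g,open("end_w.pkl","wb")); snap("end_s","scene")
b=cv2.imread("pics/end_s.png"); cv2.imwrite("pics/end.png",np.hstack([cv2.resize(g["frame"][50:350,220:420,::-1],(400,600)),cv2.resize(b[100:400,150:350],(400,600))]))
```

```text
white down 16.1 [0.5732 0.1817 0.0216] gap 0.996 F [ 0.3 -0.2  0.8]
closed 16.8 [0.5727 0.1818 0.0212] gap 0.36 F [-2.6 -0.1  4.6]
lifted 18.4 [0.5725 0.1817 0.1694] gap 0.36 F [-0.8  0.  -2.4]
set 22.0 [ 0.5514 -0.1813  0.0221] gap 0.362 F [-0.4  0.2 -1.4]
open 22.8 [ 0.5514 -0.1813  0.022 ] gap 1.006 F [ 0.4  0.5 -0. ]
green down 27.2 [0.5812 0.2418 0.0216] gap 0.998 F [-0.2  0.4  0.4]
closed 28.0 [0.5808 0.2418 0.0212] gap 0.364 F [-3.8  0.2  4.2]
lifted 29.6 [0.5806 0.2418 0.1694] gap 0.361 F [ 0.8  0.  -2.8]
set 33.6 [ 0.5523 -0.2413  0.0221] gap 0.361 F [ 0.2  0.7 -2.3]
open 34.4 [ 0.5522 -0.2413  0.022 ] gap 0.998 F [ 1.  -0.1  0. ]
blue down 39.1 [0.5917 0.2959 0.0217] gap 0.996 F [-0.8  0.1  0. ]
closed 39.9 [0.5912 0.2959 0.0212] gap 0.362 F [-2.7  0.5  4.1]
lifted 41.5 [0.591  0.2958 0.1693] gap 0.362 F [-0.2  0.6 -1.9]
set 45.9 [ 0.5531 -0.3013  0.0221] gap 0.364 F [ 0.5  0.5 -1.7]
open 46.7 [ 0.553  -0.3013  0.022 ] gap 1.001 F [0.9 0.5 0.6]
end 48.0 [ 0.5528 -0.3011  0.1592] gap 0.996 F [-0.   0.3 -0.2]
```

View pics/end.png

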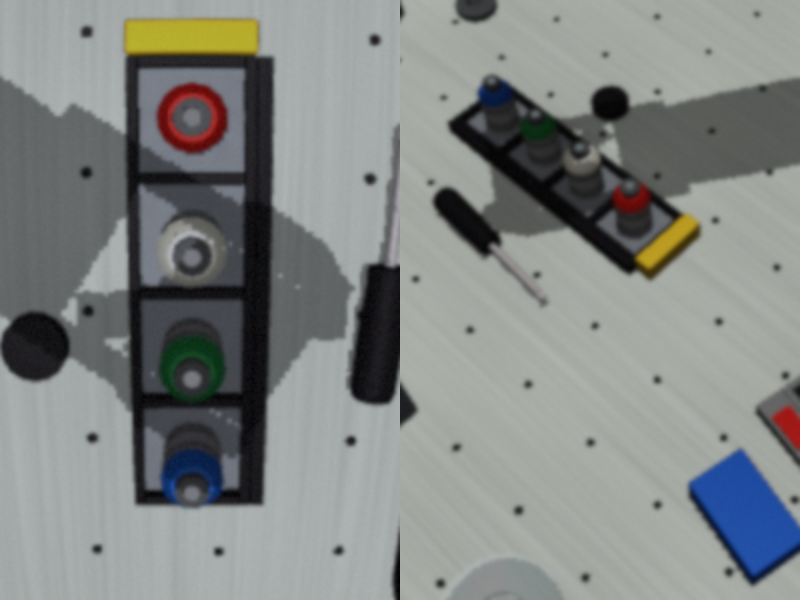

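All four stand upright, in the order red, white, green, blue from the yellow end. Nose tops are at wrist pixels of about (316,109), (316,178), (316,239) and (316,294). I'll do one numeric check, then hand in.

Run:
```python
from act import *
from bench import job
import pickle
g=pickle.load(open("end_w.pkl","rb")); y=r["yc"]
L=(fray(g,[(316,109),(316,178.5),(316,239),(316,294.5)],.063)-r["cc"])@np.array([[np.cos(y),-np.sin(y)],[np.sin(y),np.cos(y)]])
print(L.round(4), abs(L-np.c_[[0]*4,[.09,.03,-.03,-.09]]).max())
if abs(L-np.c_[[0]*4,[.09,.03,-.03,-.09]]).max()<.007: print(job.hand_in())
say("done")
```

```text
[[ 0.0011  0.0877]
 [ 0.0012  0.0261]
 [ 0.0012 -0.0305]
 [ 0.0013 -0.0882]] 0.003896521385289623
the job is handed in; nothing more can be done
None
the job is handed in; nothing more can be done
```

I moved all four objectives from the storage rack into the carrier in reverse order and handed the job in. From the yellow end, storage ran blue, green, white, red; the carrier now runs red, white, green, blue.

- **Position:** the last wrist-camera check put each nose within 4 mm of its pocket centre (limit 13 mm). White was the furthest off, 3.9 mm along the row.
- **Upright:** all four looked upright in both final views. I judged that, and each foot resting on its pocket floor, by eye and from the placing height; I did not measure tilt.
- **Handling:** all four grasps held, with a steady finger gap of about 0.36. Each objective was let go about 1 mm above the floor. The tool force readings I printed stayed under 6 N.
- **Time:** about 50 s of the 106 s allowed, with the arm parked clear above the carrier.

No check failed, and the top and wrist camera measurements agreed to about 2 mm. The top view did not detect the white collar, so white's position came from the wrist camera alone.

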